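Peel the empty top tray off the loaded one and show it

TASK

Holding the yellow pull tab, draw the nested pair of trays gently forward along the guide until they are completely out from under the grey bridge. Then peel off the grey top tray by raising its tab corner first, while the opposite corner still sits in the blue tray, without lifting or tipping the blue tray, which stays lying flat in the guide, out from under the bridge. Finish while still holding the grey tray by its tab, still, roughly level, right way up, at least 12 cm above the bench and centred over the white pad, without disturbing the glue bottle or the sanding block.

Things in the scene. Friction and masses are not known exactly. Their poses are not given: they have to be found in the camera images.
- tray_guide: Fixed aluminium feed guide, 250 (x) x 160 mm. Origin at its centre, 5 mm above the bench; +x runs along the channel to the rear (under the bridge, away from the robot), z up. Its floor is 9 mm above the bench; side rails' tops 23 mm above the bench, 132 mm apart, so the 120 mm wide trays have 6 mm play each side.
- bridge (a point): Middle of the lower front edge of the grey bridge over the guide's rear: it spans guide x +65 to +115 mm, underside 59 mm and top 69 mm above the bench (screw heads to 72 mm). The trays are fully clear of it once the blue tray's centre is at guide x below +8 mm. Axes as the guide's.
- front_stops (a point): Midway between the guide's two black rubber front stops, at their rear faces (guide x -115 mm) and tops (21 mm above the bench). The blue tray meets them with its centre at guide x about -60 mm. Axes as the guide's.
- base_tray_center (a point): Centre (half-way up) of the loose blue open tray with brass bushes, 110 (x) x 120 (y) x 34 mm high, about 0.45 kg. Standing in the guide this point is 26 mm above the bench. It starts at guide x +26 to +40 mm, axes parallel to the guide's.
- clip (a point): Steel spring clip inside the blue tray, hidden under the grey one, between centre and far left corner. It holds a tongue of the grey tray with about 6 N of friction (the blue tray weighs 4.4 N): raised level, the grey tray tips the blue one up before it lets go; raised by the tab corner it turns about the opposite corner and is let go within about 10 degrees.
- top_tray_center (a point): Centre of the loose grey empty tray, 112 (x) x 122 (y) mm, 0.08 kg, at the underside of its 4 mm flange that lies on the blue rim (nested: 17 mm above the blue tray's centre point, 43 mm above the bench). Its pan hangs 10 mm below this with 2 mm play all round, its tongue 26 mm below. Axes parallel to the blue tray's; z up out of the open side.
- tab (a point): Centre of the upright yellow tab on the grey tray's near right (-x, -y) corner, at (-42, -47, +21) mm from its centre. A plate 10 mm thick, 34 mm high above the flange's top (17 mm below this point), 30 mm long along the diagonal between the tray's +x and +y. Close the fingers across its thickness, along the diagonal between -x and +y; tips at most 15 mm below this point.
- far_corner (a point): The corner of the grey tray opposite the tab (far left: +53, +58 mm from its centre point), at the flange's underside. Axes as the tray's.
- show_pad: Fixed square pad, 130 mm, 3 mm thick, white with a black edge, to the right on the bench. Origin at its centre on the bench.
- glue_bottle: Loose glue bottle, white and yellow with an orange nozzle, 47 mm wide, 146 mm high, standing on the bench; origin under its centre. A bystander: leave it alone.
- sanding_block: Loose sanding block, wood-coloured top on a dark red base, 58 x 91 mm, 34 mm high, lying on the bench at the right; origin under its centre. A bystander: leave it alone.
Things that resemble listed ones, but are neither listed nor needed, are in the scene too. There is more than one size of the show_pad; the job needs the smaller.

How it is judged (in metres and radians):
On the way, in this order (a step that is already met when the one before it is completed fails the run):
1. the nested trays have been drawn out from under the bridge, still seated in one another (x of base_tray_center in the frame of tray_guide below 0.009 m and z of tab in the frame of base_tray_center below 0.044 m and z of far_corner in the frame of base_tray_center below 0.023 m), for 0.1 s.
2. the tab corner is raised at least 20 mm from its nested height while the opposite corner still sits in the blue tray (raised less than 8 mm) (z of tab in the frame of tray_guide above 0.079 m and z of far_corner in the frame of tray_guide below 0.046 m and horizontal distance between far_corner and base_tray_center below 0.095 m), for 0.05 s.
At the end, for the whole second after the job is handed in: Grey tray held by its tab, still, tilt under 0.45 rad, centre over 110 mm and far corner over 80 mm above the bench, centre within 50 mm of the pad's centre from above; blue tray flat in the guide (within 6 mm of seated height, tilt under 0.06 rad), centre at guide x -75 to +12 mm (contact force between the fingers and top_tray above 1 N and distance between the grasp point and tab below 0.04 m and height (world z) of top_tray_center above 0.11 m and height (world z) of far_corner above 0.08 m and horizontal distance between top_tray_center and show_pad below 0.05 m and angle between top_tray_center's own z axis and vertical below 0.45 rad and linear speed of top_tray below 0.03 m/s and x of base_tray_center in the frame of tray_guide between -0.075 and 0.012 m and z of base_tray_center in the frame of tray_guide below 0.027 m and angle between base_tray_center's own z axis and vertical below 0.06 rad); the arm keeps its last pose, push and grip.
It fails at once if the blue tray is lifted or tipped up (centre raised more than 12 mm or tilted more than 0.15 rad) (z of base_tray_center in the frame of tray_guide above 0.033 m or angle between base_tray_center's own z axis and vertical above 0.15 rad).
It fails at once if the glue bottle or the sanding block is moved more than 30 mm (distance of any of glue_bottle, sanding_block from where it was at the start of the episode above 0.03 m).
It also fails if it takes over 54 s, if anything falls off the work surface, if the arm or the gripper's body presses on something with over 40 N, if the wrist force passes 120 N, or if a joint passes its speed limit or range.

ROBOT

A 6-joint arm with a two-finger parallel gripper is mounted at the origin on a cart in front of the work surface, level with it; the furniture and walls round the work are solid. World frame = base frame: x ahead of the robot, y to its left, z up, the work surface at z = 0. Lengths are in mm, angles in rad, forces in N, time in s.
With the tool pointing down it reaches from about 275 to 875 mm from the base axis. Payload 12.5 kg.
Tool frame: the origin (TCP) lies between the finger pads; the fingertips stand ahead of it and the grasp point (between the pads) lies 11 mm behind it (arm.finger_overhang is the z of the fingertips in the tool frame, in mm); z points along the fingers, y is the line along which they close (so a half turn about z gives the same grasp; the last joint's range is limited). The gripper opens to 85 mm and grips with 20 to 120 N. Pads are 22 mm wide; open, the fingers measure 114 mm over their backs; the gripper's body (76 mm by 85 mm) begins 54 mm behind the grasp point. The pads swing forward as they close: fully open they stand 13 mm farther back than shut.
Start: joints at [1.157, 0.351, 1.652, -0, 1.139, -0.085], TCP at [177.567, 520.533, 239.29] pointing down, gripper open.
Joint ranges: [-2.75, 2.75], [-0.79, 2.1], [0.01, 2.65], [-1.57, 4.71], [0.07, 3.14], [-2.87, 2.87]. Speed limits (rad/s): [2.22, 2.22, 2.79, 3.14, 3.14, 3.14].

INTERFACE

Orientations are given as a unit quaternion [x, y, z, w].
In Python, from bench import arm, read_camera, get_calibration, order, nets gives the robot as it stands.
- The arm moves only by the tool play_rows, never from a script. Its argument "deltas" is a list of rows, each an object with "xyz": the shift along the world's x, y, z in cm, a list of three; "angular": the turn, a rotation vector about the world's x, y, z in rad, a list of three. In form: [{"xyz": [dx, dy, dz], "angular": [wx, wy, wz]}, ...]. A call has 1 to 10 rows; each row is the pose to reach, as a shift and turn from the pose commanded when the call began; what a row does not reach only later rows make up. A row lasts 1/10 s, in which the tool goes at most 50 mm and 8.59 degrees, less where a joint would pass 70% of its speed; a pose out of reach is approached as far as the arm can. A call with a gripper value outside its range is refused whole. "hand" is the closure, from 0 (fully open) to 1 (shut), set as the call begins (left out, the last holds). The fingers move at their own pace and stop on an object; "squeeze" is the grip in N (left out, the last holds). Time passes only in rows, so rows that repeat a pose let the fingers close. It gives the time, the measured TCP pose, the force, the opening and the grip force at its end, in the units of the state.
- arm.state(): the state, without advancing time (a new reading comes with each control period).
- read_camera(name): name is "scene" or "top" or "wrist"; returns the picture (400x640x3 uint8, red, green, blue); there is no depth.
- get_calibration(name): a dict with "vfov" (degrees; the focal length in pixels is half the picture's height over the tangent of half this angle, whatever the lens; pixels are square), "cx", "cy" (the principal point, pixels), "cam_to_world" (4x4, takes a point from camera to world coordinates). Camera axes: x right, y up, looking along -z (the intrinsics and any distortion apply to the point x, -y, -z); pixel columns grow to the right and rows downward; lengths in mm; the calibration is good to about 2 mm. A picture is of the moment at which its call begins: read the wrist's pose just before it. get_calibration takes no time and is no camera call; for the wrist camera it gives the pose at the moment of the call.
- order.job_done(): hands the job in; it is judged then, once.
Trained networks look in the newest picture that a camera, given by its name, has taken for a name from the list of things; names that differ only in an ending like _2 or _b are one class to them, and where a whole thing is asked for, a point or a joint stands for the part that bears it (a point fixed in the world has none). Each returns a list of dicts, best first, with "conf" (0 to 1); they miss things now and then, are a little off and sometimes report something else, mostly with a low value. They report only what shows in the picture. A call takes as long as a camera call. They do not tell look-alikes from the thing itself.
- nets.trace(thing, camera): "mask" (400x640 bool, what is visible of it) and "uv" ([column, row] in pixels, amid what is visible of it).
The state is a dict: "time": time; "qpos": joint angles; "dq": joint speeds; "effort": joint torques, N m; "tcp_pos": TCP position; "tcp_rot": TCP orientation; "contact_force": force on the tool from outside, world axes, zero at the start; "ft_torque": the same for the moment, N m; "finger_gap": opening from 0.0 (shut) to 1.0 (fully open); "gripper_force": force on a finger pad.
Only numpy, scipy, OpenCV 4.12 (cv2) and the standard library are available. Lean on these libraries where they do the work, as an engineer would, in place of code of your own. Each camera call takes 0.05 s, during which the arm holds its last target. There are 200 camera calls.

## Working session

There is one attempt and no reset: what is moved stays moved. The work goes in short steps, Python scripts to look and compute and a tool call to move; the robot and the scene stay as the last step left them, time stands still between calls to the robot, and variables do not carry over. Pictures are saved under pics/ and viewed, at most 10 in all, crops included, and the job is handed in when it is done.

Besides the shell and the picture viewer there is one more tool, called after ">>>" as name([rows], argument=value, ...), one row to a line, values as JSON. play_rows: Moves the arm, as the interface text tells. Its arguments: {"type":"object","properties":{"deltas":{"type":"array","items":{"type":"object","properties":{"xyz":{"type":"array","items":{"type":"number"}},"angular":{"type":"array","items":{"type":"number"}}}}},"hand":{"type":"number"},"squeeze":{"type":"number"}},"required":["deltas"]}

```bash
mkdir -p pics; cat > h.py <<'E'
import numpy as np, cv2
from bench import arm, read_camera, get_calibration, order, nets
def ray(c,uv):
    k=get_calibration(c); f=200/np.tan(np.radians(k['vfov'])/2); M=np.array(k['cam_to_world'])
    d=M[:3,:3]@np.array([(uv[0]-k['cx'])/f,-(uv[1]-k['cy'])/f,-1]); return M[:3,3],d
def onz(c,uv,z):
    o,d=ray(c,uv); return o+d*(z-o[2])/d[2]
def proj(c,P):
    k=get_calibration(c); f=200/np.tan(np.radians(k['vfov'])/2); M=np.array(k['cam_to_world'])
    p=M[:3,:3].T@(np.array(P)-M[:3,3]); return np.array([k['cx']-f*p[0]/p[2],k['cy']+f*p[1]/p[2]])
E
python3 - <<'E'
from h import *
for c in ['scene','top']:
    im=read_camera(c); cv2.imwrite(f'pics/{c}0.png',im[:,:,::-1]); print({k:(np.round(v,3).tolist()) for k,v in get_calibration(c).items() if not isinstance(v,str)})
for c in ['top','scene']:
  for t,z in [('tray_guide',15),('base_tray_center',43),('top_tray_center',47),('tab',64),('show_pad',3),('glue_bottle',70),('sanding_block',34)]:
    for d in nets.trace(t,c): print(c,t,round(d['conf'],2),np.round(d['uv']),onz(c,d['uv'],z).round(),d['mask'].sum())
print(arm.state(),arm.finger_overhang)
E
```

```text
{'vfov': 57.267, 'cx': 318.232, 'cy': 197.69, 'cam_to_world': [[0.597, 0.452, -0.663, -172.648], [-0.802, 0.312, -0.51, -698.737], [-0.024, 0.836, 0.549, 675.882], [0.0, 0.0, 0.0, 1.0]]}
{'vfov': 51.006, 'cx': 317.254, 'cy': 190.784, 'cam_to_world': [[0.003, 0.979, -0.205, 260.166], [-1.0, 0.004, 0.003, -103.9], [0.003, 0.205, 0.979, 1396.959], [0.0, 0.0, 0.0, 1.0]]}
top tray_guide 0.65 [230. 192.] [546. 187.  15.] 2509
top top_tray_center 0.86 [230. 171.] [608. 181.  47.] 1042
top tab 0.63 [231. 173.] [598. 174.  64.] 1079
top show_pad 0.94 [356. 191.] [ 551. -239.    3.] 1341
top show_pad 0.78 [444. 243.] [ 378. -528.    3.] 2539
top show_pad 0.28 [228. 194.] [541. 196.   3.] 2526
top glue_bottle 0.67 [384. 156.] [ 655. -327.   70.] 228
top sanding_block 0.9 [405. 186.] [ 562. -400.   34.] 533
top sanding_block 0.55 [230. 172.] [610. 185.  34.] 966
scene tray_guide 0.57 [244. 186.] [539. 171.  15.] 1508
scene base_tray_center 0.5 [256. 180.] [559. 130.  43.] 344
scene top_tray_center 0.84 [256. 170.] [604. 178.  47.] 528
scene tab 0.63 [256. 168.] [592. 160.  64.] 504
scene show_pa
[... 300 characters left out ...]
array([ 1.15739975e+00,  3.50692852e-01,  1.65180369e+00, -3.30787638e-05,
        1.13906260e+00, -8.46090935e-02]), 'dq': array([ 7.95669214e-04, -8.24911898e-04,  9.21405096e-04,  7.53469707e-05,
       -5.93473728e-04, -1.86785232e-03]), 'effort': array([-1.53642195e-03, -5.05982888e+01, -2.91635871e+01, -1.73473595e-04,
        5.01674149e-04,  3.53119185e-05]), 'tcp_pos': array([177.57776054, 520.5369166 , 239.29207171]), 'tcp_rot': array([1.63647450e-01, 9.86518886e-01, 1.25394084e-05, 1.86884306e-05]), 'contact_force': array([-0.00811548, -0.81533999, -0.22717838]), 'ft_torque': array([ 0.00819417, -0.03394332,  0.03670936]), 'gripper_force': 0.0, 'finger_gap': 0.998981933215973} 8.0
```

View pics/top0.png

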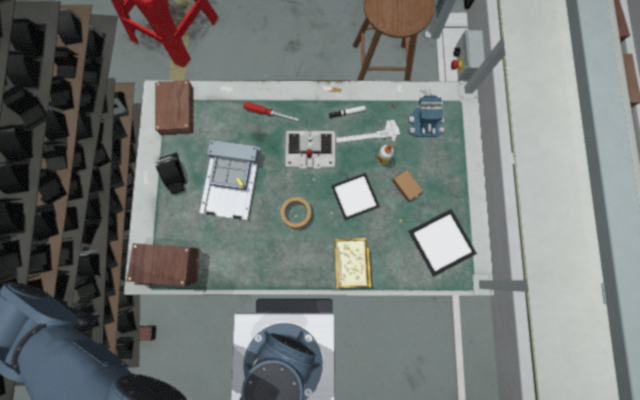

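View pics/scene0.png

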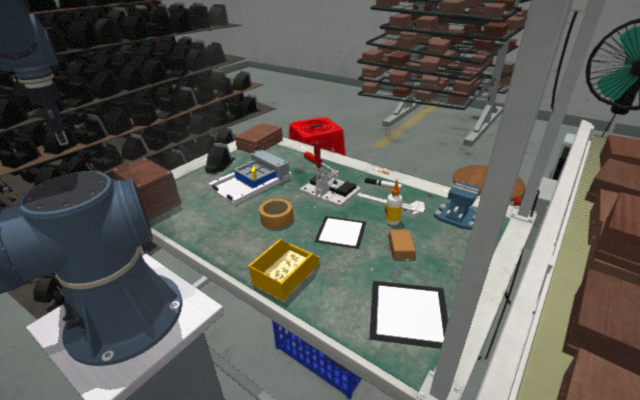

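Candidates. Guide with trays is at top (230,180), with the yellow tab at (240,184). The toggle fixture at (310,150) and the yellow box at (352,262) are look-alikes. For the pad, (356,195) is small and (444,243) large, so I choose the small one. Next I look from the wrist camera.

>>> play_rows([
  {"xyz": [2, -3, 5], "angular": [0, 0, -0.13]},
  {"xyz": [5, -7, 9], "angular": [0, 0, -0.27]},
  {"xyz": [9, -11, 11], "angular": [0, 0, -0.4]},
  {"xyz": [13, -15, 11], "angular": [0, 0, -0.55]},
  {"xyz": [17, -19, 11], "angular": [0, 0, -0.7]},
  {"xyz": [21, -23, 11], "angular": [0, 0, -0.84]},
  {"xyz": [25, -27, 11], "angular": [0, 0, -0.98]},
  {"xyz": [29, -31, 11], "angular": [0, 0, -1.12]},
  {"xyz": [32, -34, 11], "angular": [0, 0, -1.26]},
  {"xyz": [34, -36, 11], "angular": [0, 0, -1.4]},
])

```text
time: 1.8
tcp_pos: [494.1, 183.4, 349.4]
tcp_rot: [0.763, 0.647, 0.0, 0.0]
contact_force: [1.0, 1.0, 1.0]
finger_gap: 1.001
gripper_force: 0.0
```

>>> play_rows([
  {"xyz": [0, 0, 0], "angular": [0, 0, -0.14]},
  {"xyz": [0, 0, 0], "angular": [0, 0, -0.28]},
  {"xyz": [0, 0, 0], "angular": [0, 0, -0.42]},
  {"xyz": [0, 0, 0], "angular": [0, 0, -0.56]},
  {"xyz": [0, 0, 0], "angular": [0, 0, -0.7]},
  {"xyz": [0, 0, 0], "angular": [0, 0, -0.757]},
  {"xyz": [0, 0, 0], "angular": [0, 0, -0.757]},
])

```text
time: 2.5
tcp_pos: [492.9, 185.2, 349.2]
tcp_rot: [0.947, 0.322, 0.0, -0.0]
contact_force: [-0.5, -0.4, -0.3]
finger_gap: 1.0
gripper_force: 0.0
```

```bash
python3 - <<'E'
from h import *
s=arm.state();print(s['time'],s['tcp_pos'],s['tcp_rot'],s['qpos'])
im=read_camera('wrist'); cv2.imwrite('pics/w1.png',im[:,:,::-1]); k=get_calibration('wrist'); print(k)
for t,z in [('tray_guide',15),('top_tray_center',47),('tab',64),('base_tray_center',43),('show_pad',3)]:
    for d in nets.trace(t,'wrist'): print(t,round(d['conf'],2),np.round(d['uv']),onz('wrist',d['uv'],z).round(),d['mask'].sum())
E
```

```text
2.5 [492.87597423 185.2032687  349.20077954] [ 9.46840032e-01  3.21704761e-01  7.19214923e-06 -6.22976812e-06] [2.71000299e-01 2.15121366e-01 1.55995590e+00 1.35337766e-05
 1.36650173e+00 1.18673506e+00]
{'vfov': 58.227776931762136, 'cx': 311.52783372142386, 'cy': 196.86987946668518, 'cam_to_world': array([[ 6.10991271e-01,  7.48619589e-01,  2.57407028e-01,
         5.59029330e+02],
       [-7.91637275e-01,  5.77665584e-01,  1.99029891e-01,
         2.36255385e+02],
       [ 3.02493859e-04, -3.25378525e-01,  9.45583801e-01,
         4.83863223e+02],
       [ 0.00000000e+00,  0.00000000e+00,  0.00000000e+00,
         1.00000000e+00]])}
tray_guide 0.66 [336.  91.] [561. 199.  15.] 16862
top_tray_center 0.79 [372.  64.] [609. 188.  47.] 9579
top_tray_center 0.44 [335.  94.] [558. 201.  47.] 16208
tab 0.79 [371.  64.] [607. 191.  64.] 9525
show_pad 0.57 [630. 396.] [ 475. -532.    3.] 115
show_pad 0.56 [543. 281.] [ 538. -231.    3.] 6040
```

View pics/w1.png

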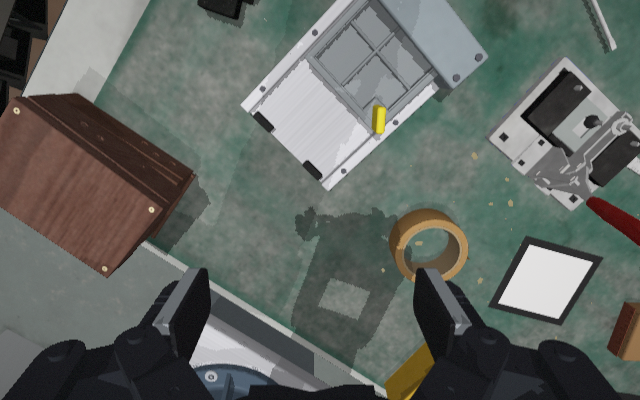

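The wrist view shows the guide, with its black stops at (263,122) and (313,169), its front corners at (242,108) and (327,190), and the yellow tab at (379,119). The small pad is at (546,281). I check scale from these and segment the tab.

```bash
python3 - <<'E'
from h import *
c='wrist'; im=cv2.imread('pics/w1.png')
P=[onz(c,p,3) for p in [(527,237),(602,256),(564,325),(490,306)]]
print('pad',np.mean(P,0),[np.linalg.norm(P[i]-P[i-1]).round(1) for i in range(4)])
g=[onz(c,p,z) for p,z in [((242,108),23),((327,190),23),((263,122),21),((313,169),21)]]
print('guide',np.round(g),np.linalg.norm(g[0]-g[1]), np.arctan2(*(g[0]-g[1])[[1,0]])-np.pi/2)
hsv=cv2.cvtColor(im,cv2.COLOR_BGR2HSV); m=cv2.inRange(hsv,(22,120,120),(35,255,255)); m[:,:340]=0;m[:,420:]=0;m[170:]=0
ys,xs=np.where(m); print(xs.min(),xs.max(),ys.min(),ys.max(),len(xs)); 
r=m>0
uv=(xs.mean(),ys.mean()); print(uv,[onz(c,uv,z).round(1) for z in (55,64,81)])
cv2.imwrite('pics/w1crop.png',cv2.resize(im[20:200,230:450],None,fx=3.3,fy=3.3,interpolation=cv2.INTER_CUBIC))
E
```

```text
pad [ 537.96462382 -235.86426178    3.        ] [np.float64(125.1), np.float64(122.8), np.float64(128.1), np.float64(130.5)]
guide [[474. 280.  23.]
 [454. 129.  23.]
 [475. 249.  21.]
 [465. 161.  21.]] 152.42399467382765 -0.12840898287684333
372 385 105 133 331
(np.float64(378.6465256797583), np.float64(118.45619335347432)) [array([567.6, 143. ,  55. ]), array([567.4, 145. ,  64. ]), array([567. , 148.7,  81. ])]
```

View pics/w1crop.png

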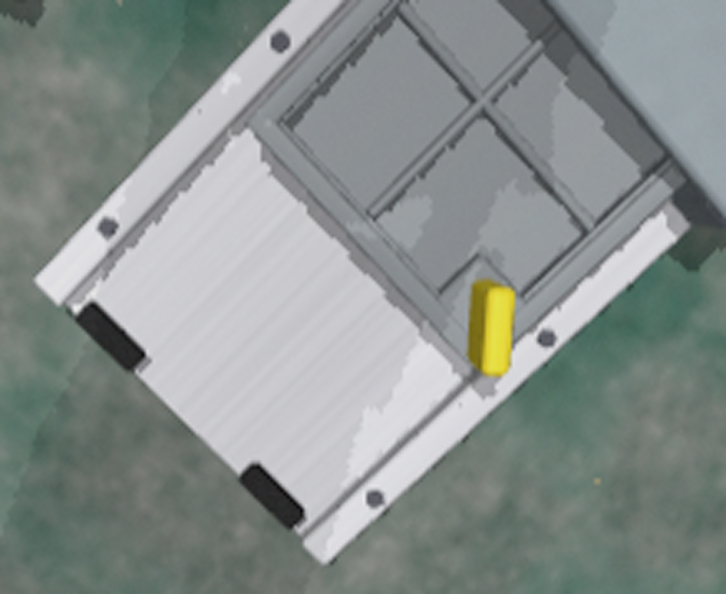

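The crop shows the seated grey tray, with the tab upright at its near right corner and its long axis along the tray diagonal. It's the correct one. I move over it, near the image centre, to refine.

>>> play_rows([
  {"xyz": [2, -1, -3]},
  {"xyz": [4.5, -2.5, -7]},
  {"xyz": [7, -4, -11]},
  {"xyz": [7.2, -4, -14]},
  {"xyz": [7.2, -4, -16]},
  {"xyz": [7.2, -4, -16]},
  {"xyz": [7.2, -4, -16]},
])

```text
schema error: expected keys xyz, angular
```

```bash
python3 - <<'E'
from h import *
c='wrist'; s=arm.state(); print(s['tcp_pos'],s['tcp_rot'])
im=read_camera(c)[:,:,::-1]; cv2.imwrite('pics/w2.png',im)
hsv=cv2.cvtColor(im.copy(),cv2.COLOR_BGR2HSV); m=cv2.inRange(hsv,(22,120,120),(35,255,255))
n,l,st,ce=cv2.connectedComponentsWithStats(m)
for i in range(1,n):
    if st[i,4]>200:
        print(st[i],ce[i],[onz(c,ce[i],z).round(1) for z in (64,81)])
E
```

```text
[492.88612657 185.2010291  349.18346148] [ 9.46575713e-01  3.22481657e-01 -9.56998075e-06  1.66053269e-05]
[372 105  14  29 330] [378.65454545 118.61515152] [array([567.2, 144.9,  64. ]), array([566.9, 148.6,  81. ])]
```

View pics/w2.png

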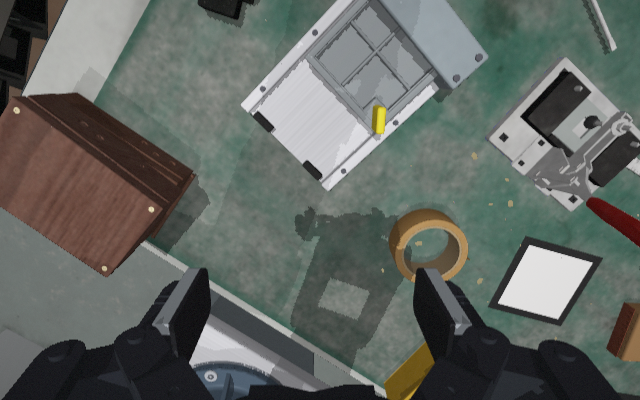

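The move was refused because every row needs both keys, so the picture is unchanged.

>>> play_rows([
  {"xyz": [2, -1, -3], "angular": [0, 0, 0]},
  {"xyz": [4.5, -2.5, -7], "angular": [0, 0, 0]},
  {"xyz": [7, -4, -11], "angular": [0, 0, 0]},
  {"xyz": [7.2, -4, -14], "angular": [0, 0, 0]},
  {"xyz": [7.2, -4, -16], "angular": [0, 0, 0]},
  {"xyz": [7.2, -4, -16], "angular": [0, 0, 0]},
  {"xyz": [7.2, -4, -16], "angular": [0, 0, 0]},
])

```text
time: 3.55
tcp_pos: [565.1, 145.3, 189.9]
tcp_rot: [0.947, 0.322, 0.0, 0.0]
contact_force: [-0.2, -0.2, 0.0]
finger_gap: 1.002
gripper_force: 0.0
```

```bash
cat > tab.py <<'E'
from h import *
import sys
c='wrist'; s=arm.state(); print(s['time'],s['tcp_pos'],s['tcp_rot'],s['contact_force'])
im=read_camera(c)[:,:,::-1].copy(); cv2.imwrite(f'pics/{sys.argv[1]}.png',im)
hsv=cv2.cvtColor(im,cv2.COLOR_BGR2HSV); m=cv2.inRange(hsv,(22,120,100),(35,255,255))
n,l,st,ce=cv2.connectedComponentsWithStats(m)
for i in range(1,n):
    if st[i,4]>200:
        p=np.argwhere(l==i)[:,::-1].astype(np.float32)
        print(st[i],ce[i],cv2.minAreaRect(p),[onz(c,ce[i],z).round(1) for z in (64,81)])
E
python3 tab.py w3
```

```text
3.55 [565.13236041 145.31515457 189.87217072] [9.46664863e-01 3.22219812e-01 1.70932674e-04 1.56027729e-05] [-0.19544937 -0.17479064  0.00538116]
[307 165  13  48 608] [312.96381579 188.49506579] ((313.0, 188.5), (47.0, 12.0), 90.0) [array([566.7, 144.8,  64. ]), array([570.9, 148.1,  81. ])]
```

View pics/w3.png

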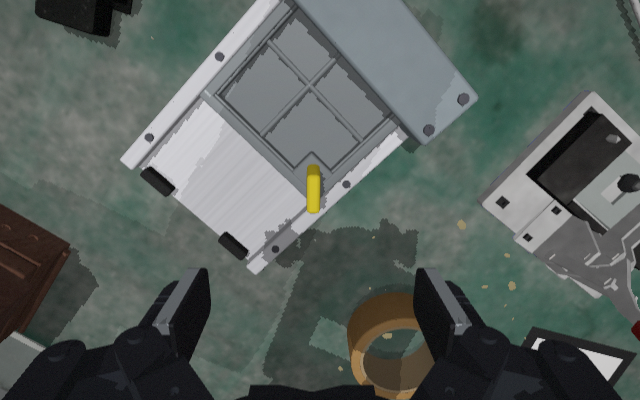

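Tab is near the image centre at (313,188), stops at (158,181) and (233,245). I fit the tab box and the guide frame from this view.

```bash
python3 - <<'E'
from h import *
from scipy.optimize import least_squares
c='wrist'
# long rail edges, rail top z=23: left outer edge & right outer edge
L=[onz(c,p,23) for p in [(122,160),(270,10)]]; R=[onz(c,p,23) for p in [(251,272),(404,146)]]
for E in (L,R): print(np.round(E),'yaw',np.arctan2(*(E[1]-E[0])[[1,0]]))
st=[onz(c,p,21) for p in [(158,181),(233,245)]]; print('stops',np.round(st),np.arctan2(*(st[0]-st[1])[[1,0]])-np.pi/2)
fc=[onz(c,p,23) for p in [(122,160),(251,272)]];print('front',np.round(fc),np.linalg.norm(fc[0]-fc[1]))
def box(x,y,a=-0.128+np.pi/4):
    u=np.array([np.cos(a),np.sin(a),0]);v=np.array([-np.sin(a),np.cos(a),0])
    q=np.array([proj(c,np.array([x,y,64])+i*15*u+j*5*v+k*17*np.array([0,0,1])) for i in(-1,1) for j in(-1,1) for k in(-1,1)])
    return np.r_[q.min(0),q.max(0)]
t=np.array([307,165,320,213])
r=least_squares(lambda p:box(*p)-t,[567,145]); print(r.x,r.fun)
E
```

```text
[[477. 282.  23.]
 [649. 249.  23.]] yaw -0.1931776810323475
[[454. 132.  23.]
 [634.  99.  23.]] yaw -0.18655045436334955
stops [[478. 249.  21.]
 [466. 162.  21.]] -0.1361652012968122
front [[477. 282.  23.]
 [454. 132.  23.]] 151.68677113435663
[567.27168144 144.83200724] [-0.59730156 -1.53013864  0.59758586  1.48788366]
```

Lens distortion is evident: the front measures 152 mm instead of 160. I fit k1 jointly with the guide and pad.

```bash
cat > fit.py <<'E'
from h import *
from scipy.optimize import least_squares
k=get_calibration('wrist'); f=200/np.tan(np.radians(k['vfov'])/2); K=np.array([[f,0,k['cx']],[0,f,k['cy']],[0,0,1]])
M3=np.array(k['cam_to_world'])
M1=np.array([[.610991271,.748619589,.257407028,559.02933],[-.791637275,.577665584,.199029891,236.255385],[.000302493859,-.325378525,.945583801,483.863223],[0,0,0,1]])
def pr(M,P,k1,k2):
    p=(np.atleast_2d(P)-M[:3,3])@M[:3,:3]*[1,-1,-1]
    return cv2.projectPoints(p,np.zeros(3),np.zeros(3),K,np.array([k1,k2,0,0.]))[0][:,0]
def T(x,y,a,L):
    L=np.array(L,float); return np.c_[x+L[:,0]*np.cos(a)-L[:,1]*np.sin(a),y+L[:,0]*np.sin(a)+L[:,1]*np.cos(a),L[:,2]]
a=np.pi/4
tb=[(i*15*np.cos(a)-j*5*np.sin(a),i*15*np.sin(a)+j*5*np.cos(a),z) for i in(-1,1) for j in(-1,1) for z in (47,81)]
def res(p):
    gx,gy,ga,k1,k2,px,py,pa,tx,ty,s1,s2,s3,s4,s5=p; r=[]
    fc=T(gx,gy,ga,[(-125,80,23),(-125,-80,23)])
    r+=list((pr(M1,fc,k1,k2)-[(242,108),(327,190)]).ravel())+list((pr(M3,fc,k1,k2)-[(122,160),(251,272)]).ravel())
    for M,s,sd,uv in [(M3,s1,80,(270,10)),(M3,s2,-80,(404,146)),(M1,s3,80,(340,-0+2)),(M1,s4,-80,(437,97))]:
        r+=list((pr(M,T(gx,gy,ga,[(s,sd,23)]),k1,k2)[0]-uv))
    r+=list((pr(M1,T(px,py,pa,[(65,65,3),(65,-65,3),(-65,-65,3),(-65,65,3)]),k1,k2)-[(527,237),(602,256),(564,325),(490,306)]).ravel())
    for M,t in ((M1,(372,105,385.5,133.5)),(M3,(307,165,320,213))):
        q=pr(M,T(tx,ty,ga,tb),k1,k2); r+=list(np.r_[q.min(0),q.max(0)]-t)
    return np.array(r)+0
x0=[590,185,-.15,0,0,538,-236,-.15+0.5,567,145,50,50,50,50,0]
best=min((least_squares(res,x0[:7]+[pa]+x0[8:],loss='soft_l1') for pa in np.arange(-.8,.8,.3)),key=lambda r:r.cost)
print(best.x.round(3),best.cost); print(res(best.x).round(1))
g=best.x; c_,s_=np.cos(g[2]),np.sin(g[2]); d=g[8:10]-g[:2]; print('tab in guide',c_*d[0]+s_*d[1],-s_*d[0]+c_*d[1])
E
python3 fit.py
```

```text
[ 5.86619e+02  1.86326e+02 -1.60000e-01 -1.06000e-01  9.50000e-02
  5.41584e+02 -2.46905e+02  3.97000e-01  5.67516e+02  1.45125e+02
  4.93800e+01  6.11340e+01  4.54390e+01  6.26480e+01  0.00000e+00] 31.528277712834964
[-1.7 -3.3 -0.8  2.6  1.1 -0.2  2.9  4.8 -8.6 -2.5  0.5  0.6  1.2  1.2
 -0.9 -1.2 -0.6 -0.2  1.3  0.4 -1.8 -1.6  0.7  0.8 -1.5 -0.5  1.   0.8
 -1.1 -2.1  1.1  1.2]
tab in guide -12.309908370369563 -43.71463748785721
```

>>> play_rows([
  {"xyz": [0.2, 0, -2.5], "angular": [0, 0, -0.03]},
  {"xyz": [0.2, 0, -6], "angular": [0, 0, -0.03]},
  {"xyz": [0.2, 0, -9], "angular": [0, 0, -0.03]},
  {"xyz": [0.2, 0, -11], "angular": [0, 0, -0.03]},
  {"xyz": [0.2, 0, -12], "angular": [0, 0, -0.03]},
  {"xyz": [0.2, 0, -12.8], "angular": [0, 0, -0.03]},
  {"xyz": [0.2, 0, -12.8], "angular": [0, 0, -0.03]},
  {"xyz": [0.2, 0, -12.8], "angular": [0, 0, -0.03]},
])

```text
time: 4.4
tcp_pos: [567.5, 145.4, 62.3]
tcp_rot: [0.951, 0.308, 0.001, 0.0]
contact_force: [-0.2, -0.4, -0.9]
finger_gap: 0.998
gripper_force: 0.0
```

>>> play_rows([
  {"xyz": [0, 0, 0], "angular": [0, 0, 0]},
  {"xyz": [0, 0, 0], "angular": [0, 0, 0]},
  {"xyz": [0, 0, 0], "angular": [0, 0, 0]},
  {"xyz": [0, 0, 0], "angular": [0, 0, 0]},
  {"xyz": [0, 0, 0], "angular": [0, 0, 0]},
], hand=0.7, squeeze=40)

```text
time: 4.9
tcp_pos: [566.9, 145.2, 61.3]
tcp_rot: [0.951, 0.308, 0.0, 0.0]
contact_force: [-0.1, 0.2, 0.3]
finger_gap: 0.301
gripper_force: 0.0
```

```bash
python3 tab.py w4
```

```text
4.9 [566.90228577 145.2197689   61.25039426] [9.51444636e-01 3.07819920e-01 2.65700954e-05 4.05054925e-06] [-0.13186454  0.24848805  0.34363577]
[ 298  235   26  102 2422] [310.73038811 285.89430223] ((310.5, 285.5), (101.0, 25.0), 90.0) [array([565.3, 144.4,  64. ]), array([574.2, 150.8,  81. ])]
```

View pics/w4.png

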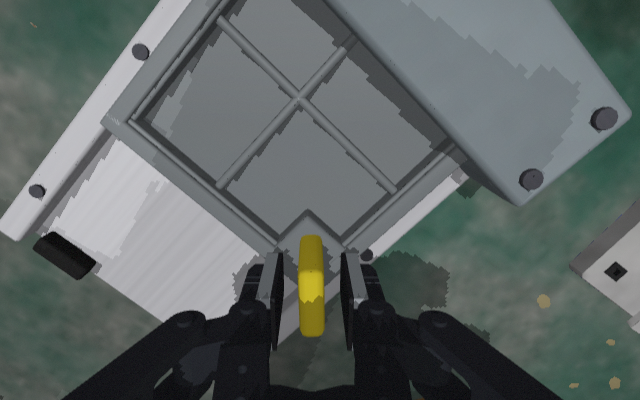

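The tab at (311,286) is centred between the pads. I close.

>>> play_rows([
  {"xyz": [0, 0, 0], "angular": [0, 0, 0]},
  {"xyz": [0, 0, 0], "angular": [0, 0, 0]},
  {"xyz": [0, 0, 0], "angular": [0, 0, 0]},
  {"xyz": [0, 0, 0], "angular": [0, 0, 0]},
  {"xyz": [0, 0, 0], "angular": [0, 0, 0]},
  {"xyz": [0, 0, 0], "angular": [0, 0, 0]},
], hand=1, squeeze=80)

```text
time: 5.55
tcp_pos: [567.0, 145.3, 61.3]
tcp_rot: [0.951, 0.308, 0.0, -0.0]
contact_force: [-2.3, 0.8, 5.2]
finger_gap: 0.104
gripper_force: 78.8
```

>>> play_rows([
  {"xyz": [-0.2, 0.03, 0], "angular": [0, 0, 0]},
  {"xyz": [-0.5, 0.08, 0], "angular": [0, 0, 0]},
  {"xyz": [-0.9, 0.14, 0], "angular": [0, 0, 0]},
  {"xyz": [-1.3, 0.2, 0], "angular": [0, 0, 0]},
  {"xyz": [-1.7, 0.27, 0], "angular": [0, 0, 0]},
  {"xyz": [-2.1, 0.33, 0], "angular": [0, 0, 0]},
  {"xyz": [-2.5, 0.39, 0], "angular": [0, 0, 0]},
])

```text
time: 6.25
tcp_pos: [541.7, 149.2, 61.3]
tcp_rot: [0.951, 0.308, 0.0, 0.0]
contact_force: [5.2, -0.4, 4.0]
finger_gap: 0.101
gripper_force: 78.6
```

>>> play_rows([
  {"xyz": [-0.4, 0.06, 0], "angular": [0, 0, 0]},
  {"xyz": [-0.8, 0.12, 0], "angular": [0, 0, 0]},
  {"xyz": [-1.2, 0.19, 0], "angular": [0, 0, 0]},
  {"xyz": [-1.6, 0.25, 0], "angular": [0, 0, 0]},
  {"xyz": [-2.0, 0.31, 0], "angular": [0, 0, 0]},
  {"xyz": [-2.3, 0.36, 0], "angular": [0, 0, 0]},
  {"xyz": [-2.5, 0.39, 0], "angular": [0, 0, 0]},
  {"xyz": [-2.5, 0.39, 0], "angular": [0, 0, 0]},
  {"xyz": [-2.5, 0.39, 0], "angular": [0, 0, 0]},
])

```text
time: 7.15
tcp_pos: [516.6, 153.1, 61.3]
tcp_rot: [0.951, 0.308, -0.0, -0.0]
contact_force: [1.7, 0.2, 6.0]
finger_gap: 0.104
gripper_force: 79.2
```

```bash
python3 tab.py w5
```

```text
7.15 [516.59157636 153.11152542  61.32261404] [ 9.51448036e-01  3.07809258e-01 -2.77891289e-04 -1.37313519e-04] [1.65737338 0.15111093 5.99302823]
[ 299  235   26  101 2277] [311.4931928  284.63153272] ((311.5, 285.0), (100.0, 25.0), 90.0) [array([515.6, 152.4,  64. ]), array([524.5, 158.8,  81. ])]
```

View pics/w5.png

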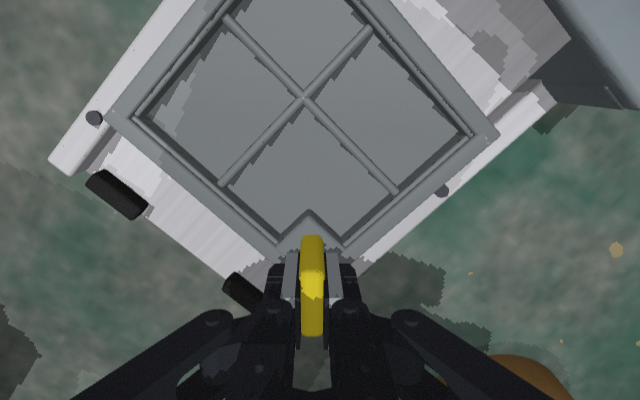

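The trays are fully clear of the bridge, with a wide gap before the bridge front edge, and still nested. Next I peel by rotating the tool about the far corner.

>>> play_rows([
  {"xyz": [0, 0, 0], "angular": [0, 0, 0]},
  {"xyz": [0.03, 0.03, 0.28], "angular": [-0.0125, 0.0156, 0]},
  {"xyz": [0.07, 0.05, 0.57], "angular": [-0.025, 0.0312, 0]},
  {"xyz": [0.11, 0.08, 0.85], "angular": [-0.0376, 0.0468, 0]},
  {"xyz": [0.15, 0.12, 1.13], "angular": [-0.05, 0.0624, 0]},
  {"xyz": [0.2, 0.16, 1.4], "angular": [-0.0626, 0.078, 0]},
  {"xyz": [0.25, 0.2, 1.68], "angular": [-0.075, 0.0936, 0]},
  {"xyz": [0.25, 0.2, 1.68], "angular": [-0.075, 0.0936, 0]},
], hand=1, squeeze=115)

```text
time: 8.0
tcp_pos: [519.0, 155.0, 78.0]
tcp_rot: [0.95, 0.307, -0.057, 0.021]
contact_force: [-1.4, -2.4, 2.2]
finger_gap: 0.094
gripper_force: 112.6
```

>>> play_rows([
  {"xyz": [0.06, 0.05, 0.28], "angular": [-0.0125, 0.0156, 0]},
  {"xyz": [0.12, 0.09, 0.55], "angular": [-0.025, 0.0312, 0]},
  {"xyz": [0.18, 0.15, 0.82], "angular": [-0.0376, 0.0468, 0]},
  {"xyz": [0.25, 0.2, 1.09], "angular": [-0.05, 0.0624, 0]},
  {"xyz": [0.25, 0.2, 1.09], "angular": [-0.05, 0.0624, 0]},
  {"xyz": [0.25, 0.2, 1.09], "angular": [-0.05, 0.0624, 0]},
])

```text
time: 8.6
tcp_pos: [522.1, 157.0, 89.0]
tcp_rot: [0.947, 0.306, -0.093, 0.035]
contact_force: [-0.1, -0.9, 3.7]
finger_gap: 0.094
gripper_force: 112.6
```

```bash
python3 tab.py w6; python3 - <<'E'
from h import *
a=cv2.imread('pics/w6.png'); b=read_camera('scene')[:,:,::-1]
b=cv2.resize(b[120:230,180:340],(640,440),interpolation=cv2.INTER_CUBIC)
cv2.imwrite('pics/m6.png',cv2.resize(np.vstack([a,b]),(457,600)))
E
```

```text
8.6 [522.06180499 157.01941376  89.00065475] [ 0.94671768  0.30629465 -0.09303012  0.0354207 ] [-0.10607567 -0.90535791  3.72473283]
[ 299  234   26  102 2213] [311.4771803  283.47175779] ((311.5, 284.5), (101.0, 25.0), 90.0) [array([500.5, 141. ,  64. ]), array([513.7, 150.8,  81. ])]
```

View pics/m6.png

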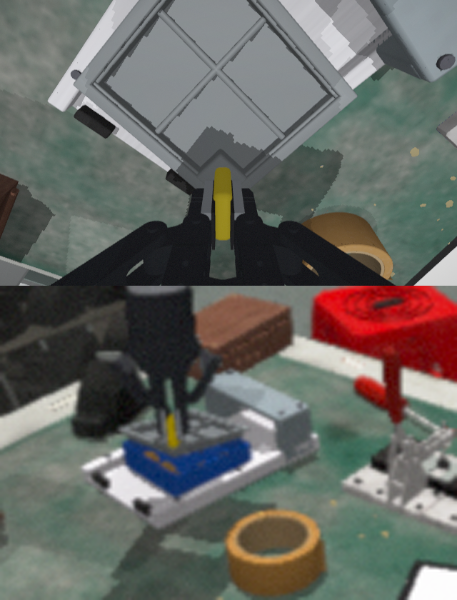

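The scene view shows the grey tray tilted up at the tab with the blue tray flat. I peel a little further, then lift straight up.

>>> play_rows([
  {"xyz": [0.08, 0.06, 0.27], "angular": [-0.0125, 0.0156, 0]},
  {"xyz": [0.15, 0.12, 0.54], "angular": [-0.025, 0.0312, 0]},
  {"xyz": [0.23, 0.19, 0.8], "angular": [-0.0376, 0.0468, 0]},
  {"xyz": [0.23, 0.19, 0.8], "angular": [-0.0376, 0.0468, 0]},
  {"xyz": [0.23, 0.19, 1.0], "angular": [-0.0376, 0.0468, 0]},
  {"xyz": [0.23, 0.19, 1.25], "angular": [-0.0376, 0.0468, 0]},
  {"xyz": [0.23, 0.19, 1.5], "angular": [-0.0376, 0.0468, 0]},
  {"xyz": [0.23, 0.19, 1.75], "angular": [-0.0376, 0.0468, 0]},
  {"xyz": [0.23, 0.19, 2.0], "angular": [-0.0376, 0.0468, 0]},
])

```text
time: 9.6
tcp_pos: [524.1, 158.9, 109.2]
tcp_rot: [0.943, 0.305, -0.121, 0.046]
contact_force: [-0.3, -0.6, -2.1]
finger_gap: 0.095
gripper_force: 112.2
```

```bash
python3 - <<'E'
from h import *
a=read_camera('wrist')[:,:,::-1]; b=read_camera('scene')[:,:,::-1]
b=cv2.resize(b[120:230,180:340],(640,440),interpolation=cv2.INTER_CUBIC)
cv2.imwrite('pics/m7.png',cv2.resize(np.vstack([a,b]),(457,600)))
E
```

```text
(no output)
```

View pics/m7.png

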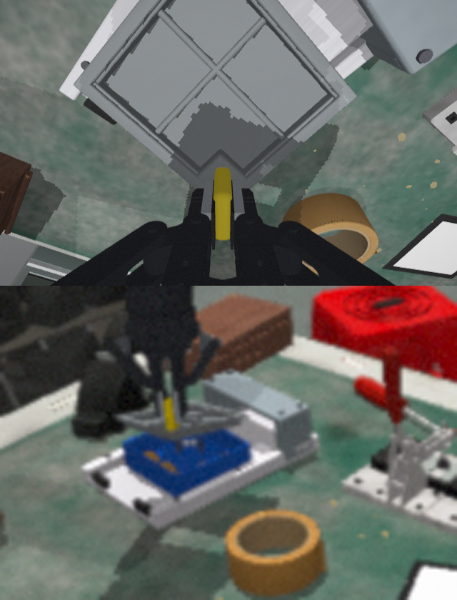

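The grey tray has come free of the blue one, which stays flat. I raise it, level it and carry it to the pad.

>>> play_rows([
  {"xyz": [0, 0, 0.4], "angular": [0, 0, 0]},
  {"xyz": [0, 0, 1.0], "angular": [0, 0, 0]},
  {"xyz": [0, 0, 1.8], "angular": [0, 0, 0]},
  {"xyz": [0, 0, 2.8], "angular": [0, 0, 0]},
  {"xyz": [0, 0, 4], "angular": [0, 0, 0]},
  {"xyz": [0, 0, 5.5], "angular": [0, 0, 0]},
  {"xyz": [0, 0, 7.5], "angular": [0.04, -0.05, 0]},
  {"xyz": [0, 0, 9.5], "angular": [0.08, -0.1, 0]},
  {"xyz": [0, 0, 11.5], "angular": [0.12, -0.15, 0]},
  {"xyz": [0, 0, 12.5], "angular": [0.16, -0.2, 0]},
])

```text
time: 10.7
tcp_pos: [524.8, 159.1, 236.9]
tcp_rot: [0.951, 0.308, 0.001, 0.001]
contact_force: [0.5, -0.1, -1.2]
finger_gap: 0.093
gripper_force: 112.2
```

>>> play_rows([
  {"xyz": [0, -1, 0], "angular": [0, 0, 0]},
  {"xyz": [-0.2, -3, 0], "angular": [0, 0, 0]},
  {"xyz": [-0.5, -5.5, 0], "angular": [0, 0, 0]},
  {"xyz": [-0.8, -8, 0], "angular": [0, 0, 0]},
  {"xyz": [-1, -10.5, 0], "angular": [0, 0, 0]},
  {"xyz": [-1.2, -13, 0], "angular": [0, 0, 0]},
  {"xyz": [-1.4, -15.5, 0], "angular": [0, 0, 0]},
  {"xyz": [-1.6, -18, 0], "angular": [0, 0, 0]},
  {"xyz": [-1.8, -20, 0], "angular": [0, 0, 0]},
  {"xyz": [-2, -22, 0], "angular": [0, 0, 0]},
])

```text
time: 11.7
tcp_pos: [503.6, -62.5, 233.6]
tcp_rot: [0.951, 0.308, -0.003, 0.001]
contact_force: [0.6, 0.3, -0.5]
finger_gap: 0.098
gripper_force: 112.2
```

>>> play_rows([
  {"xyz": [0, -2, 0], "angular": [0, 0, 0]},
  {"xyz": [-0.2, -4.5, 0], "angular": [0, 0, 0]},
  {"xyz": [-0.4, -7, 0], "angular": [0, 0, 0]},
  {"xyz": [-0.6, -9.5, 0], "angular": [0, 0, 0]},
  {"xyz": [-0.8, -12, 0], "angular": [0, 0, 0]},
  {"xyz": [-1, -14.5, 0], "angular": [0, 0, 0]},
  {"xyz": [-1, -17, 0], "angular": [0, 0, 0]},
  {"xyz": [-1, -19.5, 0], "angular": [0, 0, 0]},
  {"xyz": [-1, -21.2, 0], "angular": [0, 0, 0]},
  {"xyz": [-1, -22, 0], "angular": [0, 0, 0]},
])

```text
time: 12.7
tcp_pos: [493.8, -282.5, 233.5]
tcp_rot: [0.952, 0.307, -0.002, 0.0]
contact_force: [-0.1, 1.0, -0.3]
finger_gap: 0.095
gripper_force: 112.3
```

>>> play_rows([
  {"xyz": [0, 0, 0], "angular": [0, 0, 0]},
  {"xyz": [0, 0, 0], "angular": [0, 0, 0]},
  {"xyz": [0, 0, 0], "angular": [0, 0, 0]},
  {"xyz": [0, 0, 0], "angular": [0, 0, 0]},
  {"xyz": [0, 0, 0], "angular": [0, 0, 0]},
])

```text
time: 13.2
tcp_pos: [494.3, -280.6, 234.0]
tcp_rot: [0.951, 0.308, -0.002, 0.001]
contact_force: [0.2, -0.8, -1.4]
finger_gap: 0.095
gripper_force: 112.2
```

```bash
python3 tab.py w8; python3 - <<'E'
from h import *
for c in ['top','scene']:
  im=read_camera(c)
  for t,z in [('top_tray_center',212),('base_tray_center',43),('show_pad',3),('glue_bottle',70),('sanding_block',34)]:
    for d in nets.trace(t,c)[:2]: print(c,t,round(d['conf'],2),np.round(d['uv']),onz(c,d['uv'],z).round(),d['mask'].sum())
E
```

```text
13.2 [ 494.28434979 -280.63616794  233.99281099] [ 9.51358468e-01  3.08080252e-01 -1.71933276e-03  8.16582452e-04] [ 0.16454337 -0.77026775 -1.40607922]
[448   4  42  41 346] [467.0433526   20.64739884] ((468.1000671386719, 18.800025939941406), (24.149534225463867, 45.16857147216797), 26.56505012512207) [array([ 662.4, -306.5,   64. ]), array([ 656.8, -302.3,   81. ])]
[  70  180  168  154 1868] [155.2633833  255.65310493] ((156.12887573242188, 269.0325927734375), (115.62541961669922, 156.2232666015625), 28.217357635498047) [array([ 341.6, -208. ,   64. ]), array([ 353.9, -209.3,   81. ])]
[ 299  235   26  101 2203] [311.44121652 283.6209714 ] ((311.5, 285.0), (100.0, 25.0), 90.0) [array([ 403.6, -346.4,   64. ]), array([ 412.5, -340. ,   81. ])]
top top_tray_center 0.6 [351. 169.] [ 573. -205.  212.] 499
top base_tray_center 0.6 [228. 185.] [564. 189.  43.] 1331
top show_pad 0.95 [442. 244.] [ 373. -523.    3.] 2499
top show_pad 0.61 [338. 188.] [ 563. -177.    3.] 172
scene base_tray_center 0.82 [242. 177.] [546. 187.  43.] 853
scene show_pad 0.73 [342. 229.] [ 543. -232.    3.] 1277
scene show_pad 0.61 [406. 316.] [ 367. -521.    3.] 4443
scene glue_bottle 0.82 [394. 203.] [ 663. -336.   70.] 520
scene glue_bottle 0.7 [399. 244.] [ 506. -428.   70.] 629
scene sanding_block 0.77 [398. 245.] [ 538. -412.   34.] 681
scene sanding_block 0.64 [260. 186.] [550. 106.  34.] 1495
```

```bash
python3 -c "
from h import *
print(order.job_done())"
```

```text
the job is handed in; nothing more can be done
None
```

I handed the job in at about 13.5 s, with no verdict returned. By the last checks, the grey tray was held level by its tab about 21 cm above the bench over the small white pad, the blue tray lay in the guide clear of the bridge, and the arm never went near the glue bottle or sanding block.

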